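# Slide the teaspoon tray home under the riser shelf

### The job

Take the low wooden teaspoon tray by its tongue grip, bring it square to the open front of the wooden riser shelf and slide it along the worktop in under the shelf board, until you feel its far end press on the sprung stop hidden underneath; leave it resting against that stop with the teaspoons still in it. Keep the tray off the underside of the board, press gently on the stop rather than ramming it, and leave the mugs and the honey jar where they stand.

Things in the scene. Friction and masses are not known exactly. Their poses are not given: they have to be found in the camera images.
- tray: Loose open tray of mid-brown wood, 110 (its x) x 160 (its y) x 36 mm high, walls and floor 5 mm, about 0.45 kg, on the worktop to the left or right of the shelf's front. Origin: centre of its underside; z up; its x points to its far end, which goes in first. A tongue grip sticks out of its near end along -x.
- tray_grip (a point): Middle of the tray's tongue grip, 77 mm from the tray's origin along its -x, 19 mm above the worktop. The tongue is 14 mm thick (tray's y), 41 mm long (tray's x) and reaches from 5 to 33 mm above the worktop; pinch it from above with the fingers closing along the tray's y.
- rack: Fixed riser shelf of pale wood: a board on two side panels 14 mm thick, closed at the back, no floor. Origin: on the worktop in the middle of its open front; x points straight in, z up. Inside 168 mm wide (4 mm play each side of the tray), headroom 46 mm (10 mm over the tray), 190 mm deep. Home, the near end of the tray and its tongue still stand out of the front.
- stop_zone (a point): Middle of the zone where the hidden stop is clamped, 74 mm in from the shelf's front, 21 mm high; not the stop itself. The face of the stop's pad lies up to 29 mm before or behind this; no reading tells where. The pad is sprung: 2 N per mm over 6 mm, then hard. On release it pushes the tray back a little, until friction on the worktop (about 2 to 5 N) holds it.
- rack_board: The board on top of the riser shelf, 194 x 204 mm, 14 mm thick, fixed to it; same origin and axes as the shelf. Its underside is 46 mm and its top 60 mm above the worktop.
- teaspoon_a: Steel teaspoon 139 x 30 x 10 mm, loose, lying across in the tray, nearer its tongue. Origin: centre of its underside.
- teaspoon_b: Steel teaspoon 139 x 30 x 10 mm, loose, lying across in the tray, nearer its far end. Origin: centre of its underside.
- mug_a: Green and white mug, 86 x 124 x 100 mm with its handle, loose on the worktop on the side of the shelf's front where the tray is not. Origin: centre of its underside box.
- mug_b: Spotted white mug, 92 x 127 x 93 mm with its handle, loose on the shelf board. Origin: centre of its underside box.
- honey_jar: Honey jar with a red lid, 65 mm across, 100 mm high, loose on the shelf board. Origin: centre of its underside.

How it is judged:
By the outcome, as a careful person would: the job done as asked, in the order asked, and still so for the second after the job is handed in, with the robot touching nothing.
It also fails if it takes over 72 s, if anything falls off the work surface, if the arm or the gripper's body presses on something with over 40 N, if the wrist force passes 120 N, or if a joint passes its speed limit or range.

### The arm

A 6-joint arm with a two-finger parallel gripper is mounted at the origin on a cart in front of the work surface, level with it; the furniture and walls round the work are solid. World frame = base frame: x ahead of the robot, y to its left, z up, the work surface at z = 0. Lengths are in m, angles in rad, forces in N, time in s.
With the tool pointing down it reaches from about 0.425 to 0.925 m from the base axis. Payload 12.5 kg.
Tool frame: the origin (TCP) lies at the very end of the fingers, on their centre line; the grasp point (between the pads) lies 19 mm behind it; z points along the fingers, y is the line along which they close (so a half turn about z gives the same grasp; the last joint's range is limited). The gripper opens to 85 mm and grips with 20 to 120 N. Pads are 22 mm wide; open, the fingers measure 114 mm over their backs; the gripper's body (76 mm by 85 mm) begins 54 mm behind the grasp point. The pads swing forward as they close: fully open they stand 13 mm farther back than shut.
Start: joints at [-1.239, 0.491, 1.559, -0, 1.092, -0.106], TCP at [0.265, -0.566, 0.231] pointing down, gripper open.
Joint ranges: [-3.1, 3.1], [-0.84, 2.19], [0.05, 2.79], [-1.13, 4.28], [0.06, 2.93], [-2.69, 2.69]. Speed limits (rad/s): [2.22, 2.22, 2.79, 3.14, 3.14, 3.14].

### API

Orientations are given as [roll, pitch, yaw] about the fixed x, y, z axes, in that order (R = Rz(yaw) Ry(pitch) Rx(roll)).
In Python, from plant import manip, eyes gives the robot as it stands.
- The arm moves only by the tool drive_tool, never from a script. Its argument "steps" is a list of rows, each an object of numbers: "grip": the closure in counts, from 0 (fully open) to 255 (shut); "tx", "ty", "tz": the shift along the tool's x, y, z in m; "roll": the turn about the tool's z in degrees. In form: [{"grip": .., "tx": .., "ty": .., "tz": .., "roll": ..}, ...]. A call has 1 to 8 rows; each row shifts and turns the commanded pose from where the row before left it, along the tool's axes as they then stand; what a row does not reach is not made up. A row lasts 1/10 s, in which the tool goes at most 50 mm and 8.59 degrees, less where a joint would pass 70% of its speed; a pose out of reach is approached as far as the arm can. A call with a gripper value outside its range is refused whole. The fingers move at their own pace and stop on an object; "newtons" is the grip in N (left out, the last holds). Time passes only in rows, so rows that do not move let the fingers close. It gives the time, the measured TCP pose, the force, the opening and the grip force at its end, in the units of the state.
- manip.state(): the state, without advancing time (a new reading comes with each control period).
- eyes.read_camera(name): name is "scene" or "top" or "wrist"; returns the picture (384x512x3 uint8, red, green, blue); there is no depth.
- eyes.camera_model(name): a dict with "vfov" (degrees; the focal length in pixels is half the picture's height over the tangent of half this angle, whatever the lens; pixels are square), "cx", "cy" (the principal point, pixels), "R" (3x3) and "t" (3): a world point X has camera coordinates R X + t; the wrist camera has in their place "hand_eye" (4x4, takes a point from camera to tool coordinates, whose origin is the TCP and whose axes are the flange's). Camera axes: x right, y down, z forward; pixel columns grow to the right and rows downward; lengths in m; the calibration is good to about 2 mm. A picture is of the moment at which its call begins: read the wrist's pose just before it. camera_model takes no time and is no camera call.
- manip.sign_off(): hands the job in; it is judged then, once.
The state is a dict: "time": time; "joint_pos": joint angles; "joint_vel": joint speeds; "joint_efforts": joint torques, N m; "ee_pos": TCP position; "tool_rot": TCP orientation; "force": force on the tool from outside, world axes, zero at the start; "moment": the same for the moment, N m; "finger_gap": opening from 0.0 (shut) to 1.0 (fully open); "grip_force": force on a finger pad.
Only numpy, scipy, OpenCV 4.12 (cv2) and the standard library are available. Lean on these libraries where they do the work, as an engineer would, in place of code of your own. Each camera call takes 0.05 s, during which the arm holds its last target. There are 200 camera calls.

## Working session

There is one attempt and no reset: what is moved stays moved. The work goes in short steps, Python scripts to look and compute and a tool call to move; the robot and the scene stay as the last step left them, time stands still between calls to the robot, and variables do not carry over. Pictures are saved under pics/ and viewed, at most 10 in all, crops included, and the job is handed in when it is done.

Besides the shell and the picture viewer there is one more tool, called after "Request:" as name([rows], argument=value, ...), one row to a line, values as JSON. drive_tool: Moves the arm, as the interface text tells. Its arguments: {"type":"object","properties":{"steps":{"type":"array"},"newtons":{"type":"number"}},"required":["steps"]}

```bash
mkdir -p pics; ls; python3 - <<'E'
from plant import manip, eyes
import cv2,numpy as np
print(manip.state())
for n in("scene","top"):
    im=eyes.read_camera(n); cv2.imwrite(f"pics/{n}0.png",im[:,:,::-1]); print(n,eyes.camera_model(n))
print(eyes.camera_model("wrist"))
E
```

```text
pics
{'time': 0.0, 'joint_pos': array([-1.23858839e+00,  4.91579620e-01,  1.55948211e+00, -5.48461401e-05,
        1.09172582e+00, -1.05592653e-01]), 'joint_vel': array([ 0.00169061,  0.00129353,  0.00036104, -0.00086398,  0.00012698,
        0.00107012]), 'joint_efforts': array([-3.94992734e-03, -6.18454456e+01, -2.61595488e+01, -2.70435721e-04,
        4.13607282e-03, -4.22608116e-05]), 'ee_pos': array([ 0.26489978, -0.56581149,  0.23070404]), 'tool_rot': array([-3.14039929e+00, -7.75672706e-05,  4.37825853e-01]), 'force': array([0.37373534, 0.04911064, 0.19203826]), 'moment': array([-0.00835775,  0.00117551, -0.01644564]), 'grip_force': 0.0, 'finger_gap': 0.9978517370313477}
scene {'vfov': 42.14580076847347, 'cx': 255.81471250210612, 'cy': 196.35138498926705, 'R': array([[-0.51831595, -0.85495918, -0.01983366],
       [-0.45139592,  0.29320818, -0.84277559],
       [ 0.72635412, -0.4278712 , -0.53789956]]), 't': array([0.32492311, 0.32071333, 1.0291958 ])}
top {'vfov': 52.14824905627483, 'cx': 251.59414397083322, 'cy': 192.7235254813389, 'R': array([[ 0.00400524, -0.99859556, -0.05282863],
       [-0.98910863,  0.00381684, -0.14713786],
       [ 0.14713285,  0.05284258, -0.9877042 ]]), 't': array([0.01655102, 0.60518733, 1.06109913])}
{'vfov': 67.2634523900578, 'cx': 256.18044084606413, 'cy': 188.32088214046394, 'hand_eye': array([[-6.67185750e-04, -9.60422380e-01, -2.78546957e-01,
         7.12201478e-02],
       [ 9.99999776e-01, -6.28251191e-04, -2.29042518e-04,
         1.43797502e-03],
       [ 4.49801026e-05, -2.78547048e-01,  9.60422584e-01,
        -1.41725418e-01],
       [ 0.00000000e+00,  0.00000000e+00,  0.00000000e+00,
         1.00000000e+00]])}
```

View pics/scene0.png

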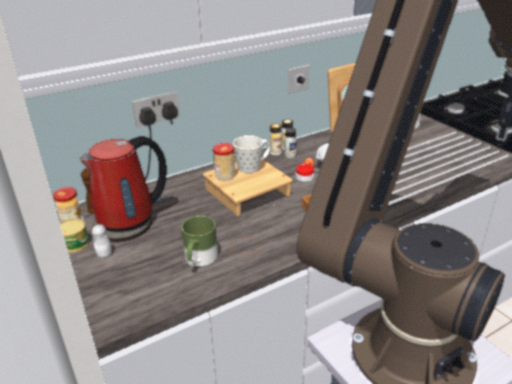

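View pics/top0.png

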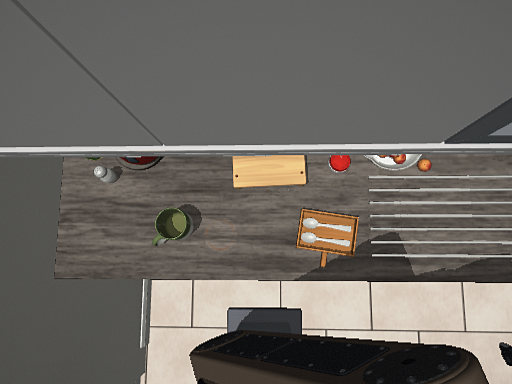

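The top view shows the tray centred near (327,232), with its tongue at (323,260). The shelf's front top edge runs from about (233,187) to (307,184), the mug is at (173,225), and the wall cabinet hides the back of the shelf. The scene view shows the mug and jar on the board, with board corners at (204,180), (238,209) and (291,183).

```bash
cat > h.py <<'E'
import numpy as np, cv2
from scipy.spatial.transform import Rotation as Ro
from plant import manip, eyes
def cam(n, st=None):
    m=eyes.camera_model(n); f=192/np.tan(np.radians(m["vfov"])/2)
    if n=="wrist":
        T=np.eye(4); T[:3,:3]=Ro.from_euler("xyz",st["tool_rot"]).as_matrix(); T[:3,3]=st["ee_pos"]
        W=np.linalg.inv(T@m["hand_eye"]); R,t=W[:3,:3],W[:3,3]
    else: R,t=np.array(m["R"]),np.array(m["t"])
    return np.array([[f,0,m["cx"]],[0,f,m["cy"]],[0,0,1]]),R,t
def back(c,uv,z):
    K,R,t=c; uv=np.atleast_2d(np.array(uv,float)); d=np.c_[uv,np.ones(len(uv))]@np.linalg.inv(K).T@R; o=-R.T@t
    return o+d*((z-o[2])/d[:,2])[:,None]
def proj(c,X):
    K,R,t=c; p=(np.atleast_2d(X)@R.T+t)@K.T; return p[:,:2]/p[:,2:]
E
python3 - <<'E'
from h import *
c=cam("top")
t=back(c,[(301,208),(359,214),(355,255),(296,249)],.036); print(t.round(3),t.mean(0))
print("tongue",back(c,[(323,265)],.033)); print("shelf",back(c,[(233,187.5),(307,185)],.06).round(3))
s=cam("scene"); print(back(s,[(204,180),(238,209),(291,183)],.06).round(3))
im=cv2.imread("pics/top0.png")[145:275,220:380]; cv2.imwrite("pics/topc.png",cv2.resize(im,None,fx=4.5,fy=4.5,interpolation=cv2.INTER_CUBIC))
E
```

```text
[[ 0.563 -0.122  0.036]
 [ 0.546 -0.282  0.036]
 [ 0.433 -0.267  0.036]
 [ 0.449 -0.107  0.036]] [ 0.4974541  -0.19453199  0.036     ]
tongue [[ 0.40536995 -0.18011773  0.033     ]]
shelf [[ 0.618  0.068  0.06 ]
 [ 0.624 -0.138  0.06 ]]
[[ 0.771  0.096  0.06 ]
 [ 0.577  0.086  0.06 ]
 [ 0.612 -0.115  0.06 ]]
```

View pics/topc.png

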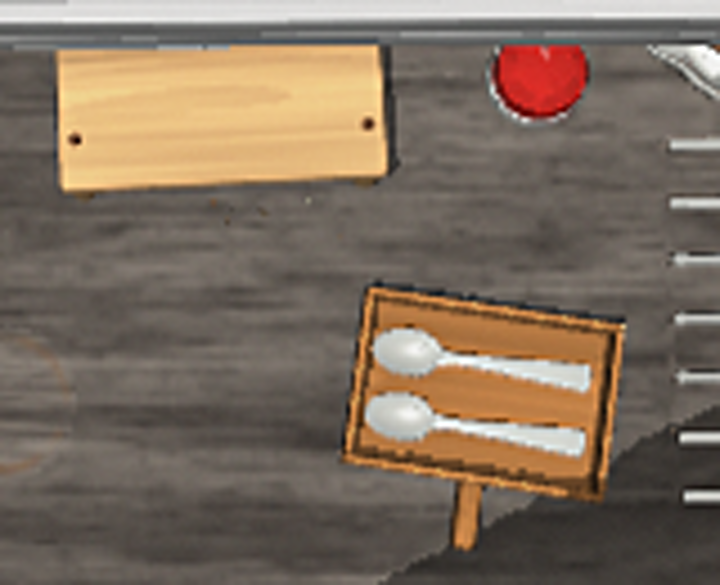

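Request:
drive_tool([
  {"tx": 0.0276, "ty": -0.0278},
  {"tx": 0.0276, "ty": -0.0278},
  {"tx": 0.0276, "ty": -0.0278},
  {"tx": 0.0276, "ty": -0.0278},
  {"tx": 0.0276, "ty": -0.0278},
  {"tx": 0.0276, "ty": -0.0278},
  {"tx": 0.0276, "ty": -0.0278},
])

```text
validation failed for argument at $.st...
```

Request:
drive_tool([
  {"tx": 0.0276, "ty": -0.0278},
  {"tx": 0.0276, "ty": -0.0278},
  {"tx": 0.0276, "ty": -0.0278},
  {"tx": 0.0276, "ty": -0.0278},
  {"tx": 0.0276, "ty": -0.0278},
  {"tx": 0.0276, "ty": -0.0278},
  {"tx": 0.0276, "ty": -0.0278},
])

```text
validation failed for argument at $.st...
```

Request:
drive_tool([
  {"roll": -8.5},
  {"roll": -8.5},
  {"roll": -8.5},
  {"roll": -8.5},
  {"roll": -8.5},
  {"roll": -8.5},
  {"roll": -8.5},
  {"roll": -8.5},
])

```text
validation failed for argument at $.st...
```

Request:
drive_tool([
  {"roll": -8.5},
  {"roll": -8.5},
  {"roll": -8.5},
  {"roll": -8.5},
  {"roll": -8.5},
  {"roll": -8.5},
  {"roll": -8.5},
  {"roll": -8.5},
])

```text
validation failed for argument at $.st...
```

```bash
python3 - <<'E'
from h import *
import pickle
st=manip.state(); im=eyes.read_camera("wrist"); print(st["time"],st["ee_pos"],st["tool_rot"],st["joint_pos"])
pickle.dump(st,open("st1.pkl","wb")); cv2.imwrite("pics/w1.png",im[:,:,::-1]); cv2.imwrite("pics/w1b.png",cv2.resize(im[:,:,::-1],(784,588),interpolation=cv2.INTER_CUBIC))
E
```

```text
0.1 [ 0.26491525 -0.56584462  0.23078395] [-3.14058336e+00 -1.22667885e-04  4.37772818e-01] [-1.23860864e+00  4.91489140e-01  1.55941327e+00  1.75979578e-05
  1.09170684e+00 -1.05593313e-01]
```

View pics/w1b.png

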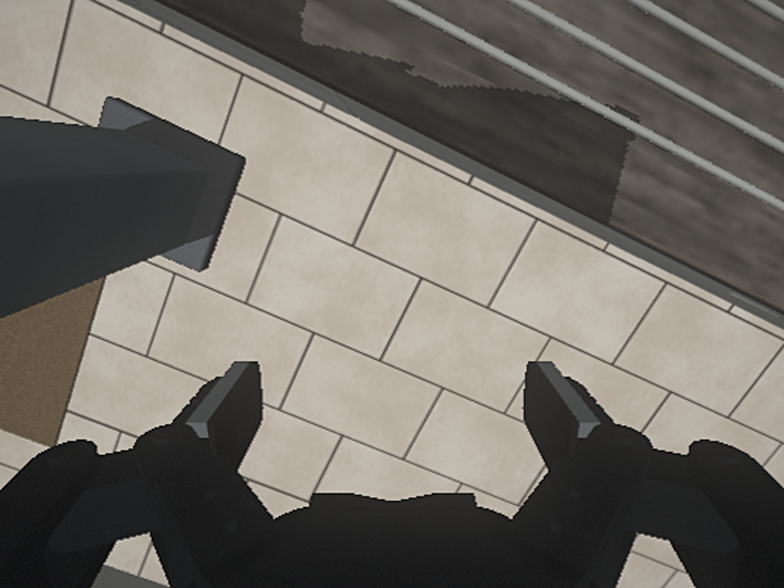

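That picture was of the start pose: the moves were refused because each row needs every field. It shows floor tiles and the fingers, with the image's up direction along tool +x. I'll go to a viewpoint over the tray and shelf front.

Request:
drive_tool([
  {"grip": 0, "tx": 0.031, "ty": -0.024, "tz": -0.005, "roll": 0},
  {"grip": 0, "tx": 0.031, "ty": -0.024, "tz": -0.005, "roll": 0},
  {"grip": 0, "tx": 0.031, "ty": -0.024, "tz": -0.005, "roll": 0},
  {"grip": 0, "tx": 0.031, "ty": -0.024, "tz": -0.005, "roll": 0},
  {"grip": 0, "tx": 0.031, "ty": -0.024, "tz": -0.005, "roll": 0},
  {"grip": 0, "tx": 0.031, "ty": -0.024, "tz": -0.005, "roll": 0},
  {"grip": 0, "tx": 0.031, "ty": -0.024, "tz": -0.005, "roll": 0},
])

```text
time: 0.85
ee_pos: [0.3907, -0.3204, 0.2664]
tool_rot: [-3.142, 0.0, 0.438]
force: [0.9, 0.4, 0.9]
finger_gap: 1.004
grip_force: 0.0
```

Request:
drive_tool([
  {"grip": 0, "tx": 0.031, "ty": -0.024, "tz": -0.005, "roll": 0},
  {"grip": 0, "tx": 0.031, "ty": -0.024, "tz": -0.005, "roll": 0},
  {"grip": 0, "tx": 0.031, "ty": -0.024, "tz": -0.005, "roll": 0},
  {"grip": 0, "tx": 0.031, "ty": -0.024, "tz": -0.005, "roll": 0},
  {"grip": 0, "tx": 0.031, "ty": -0.024, "tz": -0.005, "roll": 0},
  {"grip": 0, "tx": 0.031, "ty": -0.024, "tz": -0.005, "roll": 0},
  {"grip": 0, "tx": 0.031, "ty": -0.024, "tz": -0.005, "roll": 0},
])

```text
time: 1.55
ee_pos: [0.516, -0.0762, 0.3015]
tool_rot: [3.142, 0.0, 0.438]
force: [0.0, -0.7, -1.2]
finger_gap: 1.0
grip_force: 0.0
```

Request:
drive_tool([
  {"grip": 0, "tx": 0, "ty": 0, "tz": 0, "roll": 8.4},
  {"grip": 0, "tx": 0, "ty": 0, "tz": 0, "roll": 8.4},
  {"grip": 0, "tx": 0, "ty": 0, "tz": 0, "roll": 8.3},
  {"grip": 0, "tx": 0, "ty": 0, "tz": 0, "roll": 0},
  {"grip": 0, "tx": 0, "ty": 0, "tz": 0, "roll": 0},
])

```text
time: 2.05
ee_pos: [0.5155, -0.0778, 0.3012]
tool_rot: [3.142, 0.0, 0.004]
force: [0.7, 0.1, -0.1]
finger_gap: 1.002
grip_force: 0.0
```

```bash
cat > shot.py <<'E'
import sys,pickle
from h import *
n=sys.argv[1]; st=manip.state(); im=eyes.read_camera("wrist"); print(st["time"],st["ee_pos"].round(4),st["tool_rot"].round(4),st["joint_pos"].round(2),st["force"].round(2))
pickle.dump(st,open(n+".pkl","wb")); cv2.imwrite(f"pics/{n}.png",im[:,:,::-1]); cv2.imwrite(f"pics/{n}b.png",cv2.resize(im[:,:,::-1],(768,576),interpolation=cv2.INTER_CUBIC))
E
python3 shot.py w2
```

```text
2.05 [ 0.5155 -0.0778  0.3012] [3.1416e+00 2.0000e-04 4.0000e-03] [-0.28  0.27  1.71 -0.    1.16  1.29] [ 0.65  0.12 -0.06]
```

View pics/w2b.png

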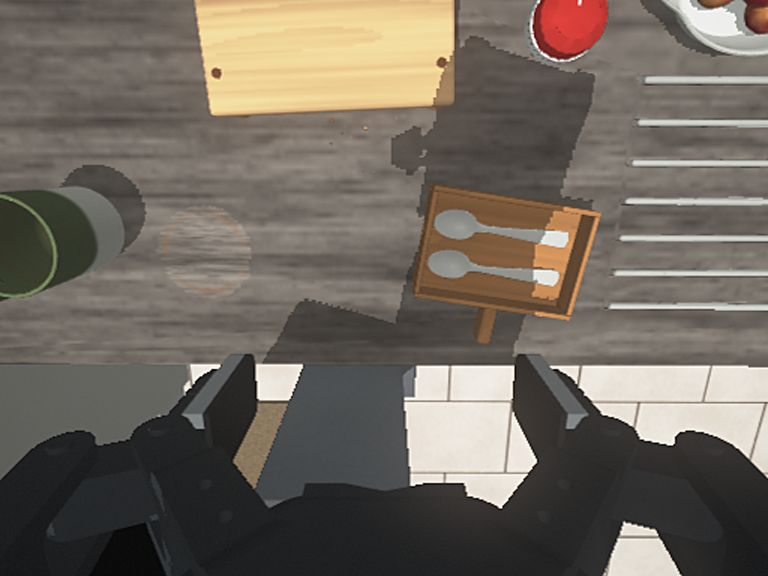

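The view shows the tray rim corners at (432,185), (601,212), (570,320) and (414,292), with the tongue end at (484,343). The board's front top edge runs (211,115)-(454,103). The front 75 mm or so of the board is clear of mug and jar.

```bash
cat > fit.py <<'E'
from h import *
import pickle
from scipy.optimize import least_squares
st=pickle.load(open("w2.pkl","rb")); c=cam("wrist",st)
f=lambda P:(np.array(P,float)+.5)/1.5-.5
def fit(uv,L,p0,ct=c):
    def X(p): s,k=np.sin(p[2]),np.cos(p[2]); return np.c_[p[0]+k*L[:,0]-s*L[:,1],p[1]+s*L[:,0]+k*L[:,1],L[:,2]]
    r=least_squares(lambda p:(proj(ct,X(p))-uv).ravel(),p0); return r.x,r.fun.reshape(-1,2)
if __name__=="__main__":
    L=np.array([[.055,.08,.036],[.055,-.08,.036],[-.055,-.08,.036],[-.055,.08,.036],[-.0965,0,.033]])
    p,e=fit(f([(432,185),(601,212),(570,320),(414,292),(484,343)]),L,[.5,-.19,-.1]); print("tray",p.round(4),np.degrees(p[2]),e.round(1).tolist())
    print("grip",p[:2]-.077*np.array([np.cos(p[2]),np.sin(p[2])]))
    b=back(c,f([(211,115),(454,103),(194,0),(455,0)]),.06); print(b.round(4),np.linalg.norm(b[0]-b[1]))
    cols=cv2.imread("pics/w2.png"); hsv=cv2.cvtColor(cols,cv2.COLOR_BGR2HSV)
    m=cv2.inRange(hsv,(12,60,140),(30,200,255)); m[:, :120]=0; m[90:]=0; m[:,310:]=0
    # board front edge: last board pixel per column; left edge: first per row
    U=np.arange(150,290); V=np.array([np.where(m[:,u])[0].max()+.5 for u in U]); Q=np.polyfit(U,V,1)
    for _ in range(3): k=abs(V-np.polyval(Q,U))<1.0; Q=np.polyfit(U[k],V[k],1)
    r=np.arange(3,70); l=np.array([np.where(m[y])[0].min()-.5 for y in r]); q=np.array([np.where(m[y])[0].max()+.5 for y in r])
    ql=np.polyfit(r,l,1); qr=np.polyfit(r,q,1); print("lines",Q,ql,qr,np.abs(l-np.polyval(ql,r)).max(),np.abs(q-np.polyval(qr,r)).max())
    for z in(.06,.046):
        a=back(c,[(150,np.polyval(Q,150)),(290,np.polyval(Q,290))],z); d=a[1]-a[0]; print(z,a.round(4)[:,:2].tolist(),np.degrees(np.arctan2(d[0],-d[1])))
    for s in(ql,qr):
        a=back(c,[(np.polyval(s,70),70),(np.polyval(s,3),3)],.06); d=a[1]-a[0]; print(a.round(4)[:,:2].tolist(),np.degrees(np.arctan2(d[1],d[0])))
E
python3 fit.py
```

```text
tray [ 0.4981 -0.1944 -0.1529] -8.760571810127898 [[1.1, -1.4], [0.8, -1.1], [-0.1, -0.4], [-0.8, 2.5], [-1.2, 0.9]]
grip [ 0.42203638 -0.18265133]
[[ 0.6203  0.0652  0.06  ]
 [ 0.6302 -0.1355  0.06  ]
 [ 0.7036  0.0693  0.06  ]
 [ 0.7043 -0.1327  0.06  ]] 0.2009502172567703
lines [-4.67648496e-02  8.37899421e+01] [  0.1442653  128.57510575] [-2.25476894e-02  3.02983359e+02] 0.5276159310400033 12.927568042142411
0.06 [[0.62, 0.0534], [0.6282, -0.1202]] 2.688948249601278
0.046 [[0.6212, 0.0582], [0.6297, -0.1217]] 2.6889482496012866
[[0.6278, 0.0666], [0.7004, 0.0699]] 2.5718665129320524
[[0.6285, -0.1343], [0.7011, -0.1326]] 1.3071145356677156
```

Shelf front origin is about (0.624, -0.0345) with yaw 2.65°. The tray grip is at (0.422, -0.183) with yaw -8.8°. Moving over the grip.

Request:
drive_tool([
  {"grip": 0, "tx": -0.0235, "ty": 0.0262, "tz": 0, "roll": 0},
  {"grip": 0, "tx": -0.0235, "ty": 0.0262, "tz": 0, "roll": 0},
  {"grip": 0, "tx": -0.0235, "ty": 0.0262, "tz": 0, "roll": 0},
  {"grip": 0, "tx": -0.0235, "ty": 0.0262, "tz": 0, "roll": 0},
  {"grip": 0, "tx": 0, "ty": 0, "tz": 0, "roll": 4.5},
  {"grip": 0, "tx": 0, "ty": 0, "tz": 0, "roll": 4.5},
  {"grip": 0, "tx": 0, "ty": 0, "tz": 0.03, "roll": 0},
  {"grip": 0, "tx": 0, "ty": 0, "tz": 0.03, "roll": 0},
])

```text
time: 2.9
ee_pos: [0.4217, -0.1829, 0.2411]
tool_rot: [3.141, -0.002, -0.155]
force: [0.4, -0.7, -1.0]
finger_gap: 0.998
grip_force: 0.0
```

Request:
drive_tool([
  {"grip": 0, "tx": 0, "ty": 0, "tz": 0.03, "roll": 0},
  {"grip": 0, "tx": 0, "ty": 0, "tz": 0.03, "roll": 0},
  {"grip": 0, "tx": 0, "ty": 0, "tz": 0.03, "roll": 0},
  {"grip": 0, "tx": 0, "ty": 0, "tz": 0.03, "roll": 0},
  {"grip": 0, "tx": 0, "ty": 0, "tz": 0, "roll": 0},
  {"grip": 0, "tx": 0, "ty": 0, "tz": 0, "roll": 0},
])

```text
time: 3.5
ee_pos: [0.4217, -0.1827, 0.1217]
tool_rot: [-3.141, 0.001, -0.156]
force: [0.3, 0.5, -0.4]
finger_gap: 1.002
grip_force: 0.0
```

```bash
python3 shot.py w3
```

```text
3.5 [ 0.4217 -0.1827  0.1217] [-3.1414e+00  6.0000e-04 -1.5590e-01] [-0.55  0.43  2.07 -0.    0.65  1.17] [ 0.26  0.54 -0.38]
```

View pics/w3b.png

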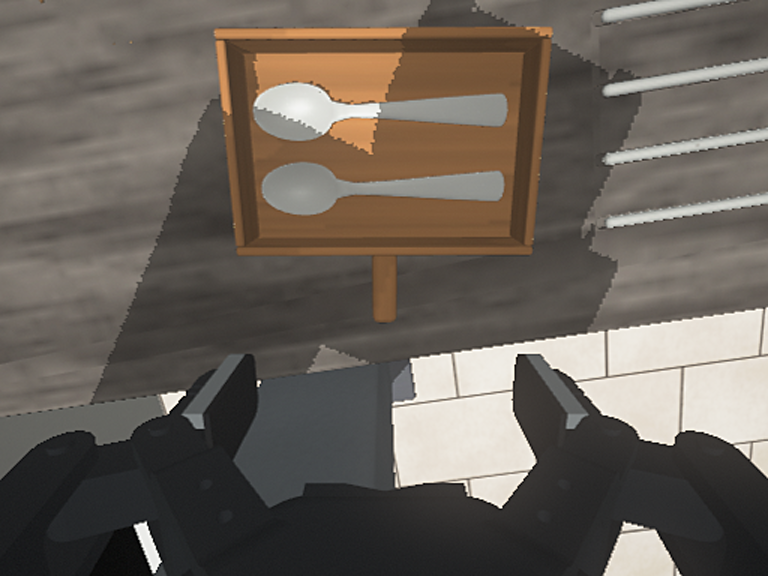

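The tongue sits at column 385, centred between the fingers, and the tray edges are square to the tool. I'll check the fit, then descend.

```bash
python3 - <<'E'
from fit import *
c=cam("wrist",pickle.load(open("w3.pkl","rb")))
L=np.array([[.055,.08,.036],[.055,-.08,.036],[-.055,-.08,.036],[-.055,.08,.036],[-.0975,0,.033]])
p,e=fit(f([(215,29),(552,28),(531,254),(238,254),(385,322)]),L,[.5,-.19,-.1],c); print(p,e.round(1).tolist(),p[:2]-.077*np.array([np.cos(p[2]),np.sin(p[2])]))
E
```

```text
[ 0.49653771 -0.19513853 -0.15372672] [[-1.9, -1.9], [2.2, -2.0], [1.5, 1.1], [-1.6, 1.6], [-0.3, 3.7]] [ 0.42044574 -0.18334814]
```

Request:
drive_tool([
  {"grip": 0, "tx": 0, "ty": 0, "tz": 0.03, "roll": 0},
  {"grip": 0, "tx": 0, "ty": 0, "tz": 0.03, "roll": 0},
  {"grip": 0, "tx": 0, "ty": 0, "tz": 0.02, "roll": 0},
  {"grip": 0, "tx": 0, "ty": 0, "tz": 0.02, "roll": 0},
  {"grip": 0, "tx": 0, "ty": 0, "tz": 0.01, "roll": 0},
  {"grip": 0, "tx": 0, "ty": 0, "tz": 0.006, "roll": 0},
  {"grip": 0, "tx": 0, "ty": 0, "tz": 0, "roll": 0},
])

```text
time: 4.25
ee_pos: [0.4219, -0.1827, 0.0057]
tool_rot: [3.141, -0.001, -0.157]
force: [-0.3, -0.2, 0.2]
finger_gap: 1.0
grip_force: 0.0
```

Request:
drive_tool([
  {"grip": 255, "tx": 0, "ty": 0, "tz": 0, "roll": 0},
  {"grip": 255, "tx": 0, "ty": 0, "tz": 0, "roll": 0},
  {"grip": 255, "tx": 0, "ty": 0, "tz": 0, "roll": 0},
  {"grip": 255, "tx": 0, "ty": 0, "tz": 0, "roll": 0},
  {"grip": 255, "tx": 0, "ty": 0, "tz": 0, "roll": 0},
  {"grip": 255, "tx": 0, "ty": 0, "tz": 0, "roll": 0},
  {"grip": 255, "tx": 0, "ty": 0, "tz": 0, "roll": 0},
  {"grip": 255, "tx": 0, "ty": 0, "tz": 0, "roll": 0},
], newtons=40)

```text
time: 5.05
ee_pos: [0.4217, -0.1826, 0.0056]
tool_rot: [3.141, -0.0, -0.157]
force: [-0.0, 0.1, 5.8]
finger_gap: 0.155
grip_force: 41.3
```

Request:
drive_tool([
  {"grip": 255, "tx": 0, "ty": 0, "tz": 0, "roll": 0},
  {"grip": 255, "tx": 0, "ty": 0, "tz": -0.0005, "roll": 0},
  {"grip": 255, "tx": 0, "ty": 0, "tz": 0, "roll": 0},
  {"grip": 255, "tx": 0, "ty": 0, "tz": 0, "roll": 0},
], newtons=90)

```text
time: 5.45
ee_pos: [0.4216, -0.1825, 0.0058]
tool_rot: [3.142, 0.0, -0.157]
force: [1.4, 1.7, -0.7]
finger_gap: 0.144
grip_force: 88.0
```

Request:
drive_tool([
  {"grip": 255, "tx": 0, "ty": 0, "tz": 0, "roll": -1.45},
  {"grip": 255, "tx": 0, "ty": 0, "tz": 0, "roll": -1.45},
  {"grip": 255, "tx": 0, "ty": 0, "tz": 0, "roll": -1.45},
  {"grip": 255, "tx": 0, "ty": 0, "tz": 0, "roll": -1.45},
  {"grip": 255, "tx": 0, "ty": 0, "tz": 0, "roll": -1.45},
  {"grip": 255, "tx": 0, "ty": 0, "tz": 0, "roll": -1.45},
  {"grip": 255, "tx": 0, "ty": 0, "tz": 0, "roll": -1.45},
  {"grip": 255, "tx": 0, "ty": 0, "tz": 0, "roll": -1.45},
])

```text
time: 6.25
ee_pos: [0.4216, -0.1825, 0.0058]
tool_rot: [3.142, 0.0, 0.047]
force: [-0.4, -1.0, -2.1]
finger_gap: 0.149
grip_force: 87.8
```

Request:
drive_tool([
  {"grip": 255, "tx": 0.0036, "ty": -0.0087, "tz": 0, "roll": 0},
  {"grip": 255, "tx": 0.0036, "ty": -0.0087, "tz": 0, "roll": 0},
  {"grip": 255, "tx": 0.0036, "ty": -0.0087, "tz": 0, "roll": 0},
  {"grip": 255, "tx": 0.0036, "ty": -0.0087, "tz": 0, "roll": 0},
  {"grip": 255, "tx": 0.0036, "ty": -0.0087, "tz": 0, "roll": 0},
  {"grip": 255, "tx": 0.0036, "ty": -0.0087, "tz": 0, "roll": 0},
  {"grip": 255, "tx": 0.0036, "ty": -0.0087, "tz": 0, "roll": 0},
  {"grip": 255, "tx": 0.0036, "ty": -0.0087, "tz": 0, "roll": 0},
])

```text
time: 7.05
ee_pos: [0.4475, -0.1109, 0.0058]
tool_rot: [3.142, 0.0, 0.045]
force: [-0.6, -1.4, -2.1]
finger_gap: 0.15
grip_force: 87.9
```

Request:
drive_tool([
  {"grip": 255, "tx": 0.0036, "ty": -0.0087, "tz": 0, "roll": 0},
  {"grip": 255, "tx": 0.0036, "ty": -0.0087, "tz": 0, "roll": 0},
  {"grip": 255, "tx": 0.0036, "ty": -0.0087, "tz": 0, "roll": 0},
  {"grip": 255, "tx": 0.0036, "ty": -0.0087, "tz": 0, "roll": 0},
  {"grip": 255, "tx": 0.0036, "ty": -0.0087, "tz": 0, "roll": 0},
  {"grip": 255, "tx": 0.0036, "ty": -0.0087, "tz": 0, "roll": 0},
  {"grip": 255, "tx": 0.0036, "ty": -0.0087, "tz": 0, "roll": 0},
  {"grip": 255, "tx": 0.0036, "ty": -0.0087, "tz": 0, "roll": 0},
])

```text
time: 7.85
ee_pos: [0.4731, -0.0401, 0.0058]
tool_rot: [3.142, 0.0, 0.045]
force: [-0.0, -2.0, -1.9]
finger_gap: 0.147
grip_force: 87.9
```

Request:
drive_tool([
  {"grip": 255, "tx": 0, "ty": 0, "tz": 0, "roll": 0},
  {"grip": 0, "tx": 0, "ty": 0, "tz": 0, "roll": 0},
  {"grip": 0, "tx": 0, "ty": 0, "tz": 0, "roll": 0},
  {"grip": 0, "tx": 0, "ty": 0, "tz": 0, "roll": 0},
  {"grip": 0, "tx": 0, "ty": 0, "tz": 0, "roll": 0},
  {"grip": 0, "tx": 0, "ty": 0, "tz": 0, "roll": 0},
  {"grip": 0, "tx": 0, "ty": 0, "tz": 0, "roll": 0},
])

```text
time: 8.55
ee_pos: [0.4728, -0.041, 0.0058]
tool_rot: [3.141, -0.0, 0.045]
force: [-0.5, -0.3, -0.7]
finger_gap: 0.997
grip_force: 0.0
```

Request:
drive_tool([
  {"grip": 0, "tx": 0, "ty": 0, "tz": -0.02, "roll": 0},
  {"grip": 0, "tx": 0, "ty": 0, "tz": -0.03, "roll": 0},
  {"grip": 0, "tx": 0, "ty": 0, "tz": -0.04, "roll": 0},
  {"grip": 0, "tx": 0, "ty": 0, "tz": -0.04, "roll": 0},
  {"grip": 0, "tx": 0, "ty": 0, "tz": -0.04, "roll": 0},
  {"grip": 0, "tx": 0.02, "ty": 0, "tz": -0.03, "roll": 0},
  {"grip": 0, "tx": 0.02, "ty": 0, "tz": -0.03, "roll": 0},
  {"grip": 0, "tx": 0, "ty": 0, "tz": 0, "roll": 0},
])

```text
time: 9.35
ee_pos: [0.5156, -0.0393, 0.2394]
tool_rot: [3.14, -0.007, 0.045]
force: [0.5, -0.1, -0.0]
finger_gap: 1.003
grip_force: 0.0
```

Request:
drive_tool([
  {"grip": 0, "tx": 0, "ty": 0, "tz": 0, "roll": 0},
  {"grip": 0, "tx": 0, "ty": 0, "tz": 0, "roll": 0},
])

```text
time: 9.55
ee_pos: [0.5118, -0.039, 0.2347]
tool_rot: [-3.141, 0.002, 0.045]
force: [-0.0, 0.7, 0.1]
finger_gap: 1.0
grip_force: 0.0
```

```bash
python3 shot.py w4
```

```text
9.55 [ 0.5118 -0.039   0.2347] [-3.1412e+00  2.2000e-03  4.5000e-02] [-0.2   0.33  1.82 -0.    0.99  1.32] [-0.02  0.67  0.05]
```

View pics/w4b.png

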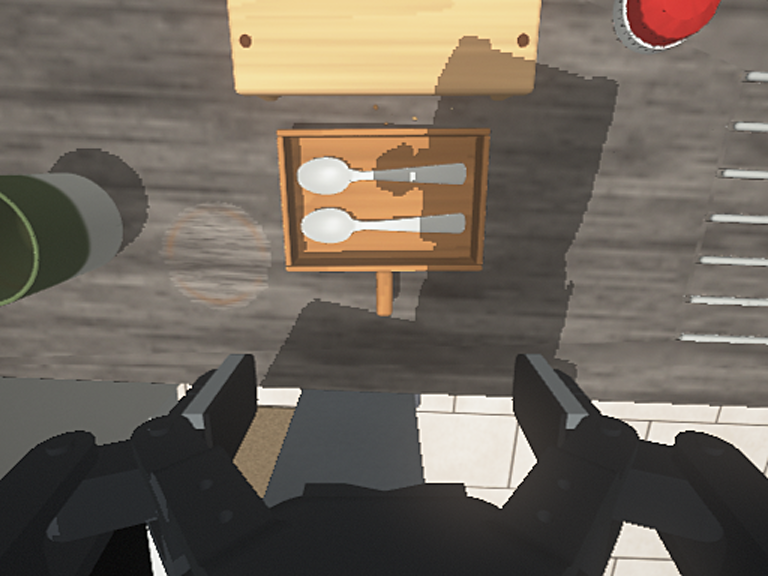

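The tray rim is at (278,130), (489,130), (484,270) and (288,271). The board front corners are at (234,95) and (536,94), so the tray looks square and centred.

```bash
python3 - <<'E'
from fit import *
c=cam("wrist",pickle.load(open("w4.pkl","rb")))
L=np.array([[.055,.08,.036],[.055,-.08,.036],[-.055,-.08,.036],[-.055,.08,.036]])
p,e=fit(f([(278,130),(489,130),(484,270),(288,271)]),L,[.53,-.04,.05],c); print("tray",p,e.round(1).tolist())
B=np.array([[0,.102,.06],[0,-.102,.06],[.06,.102,.06],[.06,-.102,.06]])
h=cv2.cvtColor(cv2.imread("pics/w4.png"),cv2.COLOR_BGR2HSV); m=cv2.inRange(h,(12,60,100),(30,200,255)); m[64:]=0
r=np.arange(2,58); lo=np.array([np.where(m[y,100:260])[0].min()+99.5 for y in r]); hi=np.array([np.where(m[y,260:400])[0].max()+260.5 for y in r])
ql,qr=np.polyfit(r,lo,1),np.polyfit(r,hi,1); U=np.arange(165,350); V=np.array([np.where(m[:,u])[0].max()+.5 for u in U]); Q=np.polyfit(U,V,1)
print(abs(lo-np.polyval(ql,r)).max(),abs(hi-np.polyval(qr,r)).max(),abs(V-np.polyval(Q,U)).max())
a=[back(c,[(np.polyval(s,60),60),(np.polyval(s,3),3)],.06) for s in(ql,qr)]
for x in a: d=x[1]-x[0]; print(x.round(4)[:,:2].tolist(),np.arctan2(d[1],d[0]))
for z in (.06,.046):
    b=back(c,[(165,np.polyval(Q,165)),(350,np.polyval(Q,350))],z); d=b[1]-b[0]; print("front",z,b.round(4)[:,:2].tolist(),np.arctan2(d[0],-d[1]))
mid=(a[0][0]+a[1][0])/2; yaw=np.mean([np.arctan2((x[1]-x[0])[1],(x[1]-x[0])[0]) for x in a]); n=np.array([-np.sin(yaw),np.cos(yaw)])
print("mid",mid,yaw,"lateral tray-shelf",(p[:2]-mid[:2])@n)
E
```

```text
tray [ 0.54831923 -0.03848075  0.05152056] [[-1.1, -0.3], [2.1, -1.4], [-0.3, 1.0], [-0.8, 1.2]]
0.49128503075880303 0.5355775803141682 0.7967685076380775
[[0.6219, 0.0664], [0.6723, 0.0688]] 0.04723241480906398
[[0.6308, -0.135], [0.6812, -0.1328]] 0.043026009049714174
front 0.06 [[0.6189, 0.0573], [0.6277, -0.13]] 0.04697918757168441
front 0.046 [[0.6204, 0.0614], [0.6296, -0.1341]] 0.04697918757168419
mid [ 0.62633103 -0.03428819  0.06      ] 0.04512921192938908 lateral tray-shelf -0.0006688753869644355
```

```bash
python3 - <<'E'
from fit import *
s=cam("scene"); O=np.array([.6235,-.0344]);y=.046
for n,uv,z in(("jar foot",(225,180),.06),("jar top c",(223,148),.16),("mug foot",(247,172),.06),("mug rim front",(247,145),.153)):
    X=back(s,[uv],z)[0]; d=X[:2]-O; print(n,X.round(3),"in",d@[np.cos(y),np.sin(y)],"lat",d@[-np.sin(y),np.cos(y)])
E
```

```text
jar foot [0.736 0.042 0.06 ] in 0.11569679547512875 lat 0.07120009187454397
jar top c [0.751 0.035 0.16 ] in 0.13057839258743326 lat 0.06300808689054799
mug foot [ 0.741 -0.039  0.06 ] in 0.11754487526184887 lat -0.009700717332097888
mug rim front [ 0.741 -0.042  0.153] in 0.11697813848794597 lat -0.012588259996175064
```

The mug and jar stand at least 100 mm in from the front, so the gripper and camera stay clear without a half turn. Regrasping.

Request:
drive_tool([
  {"grip": 0, "tx": -0.02, "ty": 0, "tz": 0.02, "roll": 0},
  {"grip": 0, "tx": -0.019, "ty": 0, "tz": 0.03, "roll": 0},
  {"grip": 0, "tx": 0, "ty": 0, "tz": 0.04, "roll": 0},
  {"grip": 0, "tx": 0, "ty": 0, "tz": 0.04, "roll": 0},
  {"grip": 0, "tx": 0, "ty": 0, "tz": 0.04, "roll": 0},
  {"grip": 0, "tx": 0, "ty": 0, "tz": 0.025, "roll": 0},
  {"grip": 0, "tx": 0, "ty": 0, "tz": 0.015, "roll": 0},
  {"grip": 0, "tx": 0, "ty": 0, "tz": 0, "roll": 0},
])

```text
time: 10.4
ee_pos: [0.4722, -0.0406, 0.0236]
tool_rot: [-3.14, 0.005, 0.045]
force: [-0.4, -0.4, 0.8]
finger_gap: 0.998
grip_force: 0.0
```

Request:
drive_tool([
  {"grip": 0, "tx": 0, "ty": 0, "tz": 0.01, "roll": 0},
  {"grip": 0, "tx": 0, "ty": 0, "tz": 0.0075, "roll": 0},
  {"grip": 0, "tx": 0, "ty": 0, "tz": 0, "roll": 0},
  {"grip": 0, "tx": 0, "ty": 0, "tz": 0, "roll": 0},
])

```text
time: 10.8
ee_pos: [0.4739, -0.0409, 0.0085]
tool_rot: [3.141, -0.0, 0.045]
force: [0.3, -0.2, -0.2]
finger_gap: 1.001
grip_force: 0.0
```

Request:
drive_tool([
  {"grip": 255, "tx": 0, "ty": 0, "tz": 0, "roll": 0},
  {"grip": 255, "tx": 0, "ty": 0, "tz": 0, "roll": 0},
  {"grip": 255, "tx": 0, "ty": 0, "tz": 0, "roll": 0},
  {"grip": 255, "tx": 0, "ty": 0, "tz": 0, "roll": 0},
  {"grip": 255, "tx": 0, "ty": 0, "tz": 0, "roll": 0},
  {"grip": 255, "tx": 0, "ty": 0, "tz": 0, "roll": 0},
  {"grip": 255, "tx": 0, "ty": 0, "tz": 0, "roll": 0},
  {"grip": 255, "tx": 0, "ty": 0, "tz": 0, "roll": 0},
], newtons=60)

```text
time: 11.6
ee_pos: [0.4739, -0.0408, 0.0085]
tool_rot: [3.141, -0.0, 0.046]
force: [-0.9, 0.9, 5.8]
finger_gap: 0.149
grip_force: 58.8
```

Request:
drive_tool([
  {"grip": 255, "tx": 0, "ty": -0.0007, "tz": -0.0005, "roll": 0},
  {"grip": 255, "tx": 0.003, "ty": 0, "tz": 0, "roll": 0},
  {"grip": 255, "tx": 0.004, "ty": 0, "tz": 0, "roll": 0},
  {"grip": 255, "tx": 0.004, "ty": 0, "tz": 0, "roll": 0},
  {"grip": 255, "tx": 0.004, "ty": 0, "tz": 0, "roll": 0},
  {"grip": 255, "tx": 0.004, "ty": 0, "tz": 0, "roll": 0},
  {"grip": 255, "tx": 0.003, "ty": 0, "tz": 0, "roll": 0},
])

```text
time: 12.3
ee_pos: [0.4962, -0.0391, 0.0087]
tool_rot: [3.142, -0.0, 0.045]
force: [-1.5, -0.4, -2.6]
finger_gap: 0.154
grip_force: 58.5
```

Request:
drive_tool([
  {"grip": 255, "tx": 0.003, "ty": 0, "tz": 0, "roll": 0},
  {"grip": 255, "tx": 0.003, "ty": 0, "tz": 0, "roll": 0},
  {"grip": 255, "tx": 0.003, "ty": 0, "tz": 0, "roll": 0},
  {"grip": 255, "tx": 0.003, "ty": 0, "tz": 0, "roll": 0},
])

```text
time: 12.7
ee_pos: [0.508, -0.0386, 0.0088]
tool_rot: [3.142, -0.0, 0.045]
force: [-1.2, 0.0, -1.8]
finger_gap: 0.151
grip_force: 58.5
```

Request:
drive_tool([
  {"grip": 255, "tx": 0.003, "ty": 0, "tz": 0, "roll": 0},
  {"grip": 255, "tx": 0.003, "ty": 0, "tz": 0, "roll": 0},
  {"grip": 255, "tx": 0.003, "ty": 0, "tz": 0, "roll": 0},
  {"grip": 255, "tx": 0.003, "ty": 0, "tz": 0, "roll": 0},
  {"grip": 255, "tx": 0.003, "ty": 0, "tz": 0, "roll": 0},
  {"grip": 255, "tx": 0.003, "ty": 0, "tz": 0, "roll": 0},
  {"grip": 255, "tx": 0.002, "ty": 0, "tz": 0, "roll": 0},
])

```text
time: 13.4
ee_pos: [0.5281, -0.0377, 0.0088]
tool_rot: [3.142, -0.0, 0.045]
force: [-1.4, 0.4, -3.0]
finger_gap: 0.154
grip_force: 58.4
```

Request:
drive_tool([
  {"grip": 255, "tx": 0.001, "ty": 0, "tz": 0, "roll": 0},
  {"grip": 255, "tx": 0.001, "ty": 0, "tz": 0, "roll": 0},
  {"grip": 255, "tx": 0.001, "ty": 0, "tz": 0, "roll": 0},
  {"grip": 255, "tx": 0, "ty": 0, "tz": 0, "roll": 0},
])

```text
time: 13.8
ee_pos: [0.5309, -0.0376, 0.0088]
tool_rot: [3.141, -0.0, 0.045]
force: [-0.5, 0.3, -2.2]
finger_gap: 0.149
grip_force: 58.4
```

Request:
drive_tool([
  {"grip": 255, "tx": 0.001, "ty": 0, "tz": 0, "roll": 0},
  {"grip": 255, "tx": 0.001, "ty": 0, "tz": 0, "roll": 0},
  {"grip": 255, "tx": 0.001, "ty": 0, "tz": 0, "roll": 0},
  {"grip": 255, "tx": 0.001, "ty": 0, "tz": 0, "roll": 0},
])

```text
time: 14.2
ee_pos: [0.5348, -0.0374, 0.0088]
tool_rot: [3.142, 0.0, 0.045]
force: [-1.0, 0.5, -2.6]
finger_gap: 0.151
grip_force: 58.4
```

Request:
drive_tool([
  {"grip": 255, "tx": 0.001, "ty": 0, "tz": 0, "roll": 0},
  {"grip": 255, "tx": 0.001, "ty": 0, "tz": 0, "roll": 0},
  {"grip": 255, "tx": 0.001, "ty": 0, "tz": 0, "roll": 0},
  {"grip": 255, "tx": 0.001, "ty": 0, "tz": 0, "roll": 0},
])

```text
time: 14.6
ee_pos: [0.5388, -0.0372, 0.0088]
tool_rot: [3.142, -0.0, 0.045]
force: [-1.0, -0.5, -2.2]
finger_gap: 0.151
grip_force: 58.4
```

Request:
drive_tool([
  {"grip": 255, "tx": 0.001, "ty": 0, "tz": 0, "roll": 0},
  {"grip": 255, "tx": 0.001, "ty": 0, "tz": 0, "roll": 0},
  {"grip": 255, "tx": 0.001, "ty": 0, "tz": 0, "roll": 0},
  {"grip": 255, "tx": 0.001, "ty": 0, "tz": 0, "roll": 0},
])

```text
time: 15.0
ee_pos: [0.5426, -0.037, 0.0087]
tool_rot: [-3.142, 0.0, 0.045]
force: [-2.6, 0.3, -1.7]
finger_gap: 0.149
grip_force: 58.5
```

Request:
drive_tool([
  {"grip": 255, "tx": 0.001, "ty": 0, "tz": 0, "roll": 0},
  {"grip": 255, "tx": 0.001, "ty": 0, "tz": 0, "roll": 0},
])

```text
time: 15.2
ee_pos: [0.544, -0.0368, 0.0086]
tool_rot: [-3.141, 0.002, 0.045]
force: [-5.8, 0.1, -1.4]
finger_gap: 0.152
grip_force: 58.7
```

Force is rising at about 2 N/mm, so this is the stop. I'll press a little more to confirm.

Request:
drive_tool([
  {"grip": 255, "tx": 0.001, "ty": 0, "tz": 0, "roll": 0},
  {"grip": 255, "tx": 0.001, "ty": 0, "tz": 0, "roll": 0},
  {"grip": 255, "tx": 0, "ty": 0, "tz": 0, "roll": 0},
])

```text
time: 15.5
ee_pos: [0.5452, -0.0366, 0.0086]
tool_rot: [-3.141, 0.004, 0.045]
force: [-9.3, -0.2, 1.7]
finger_gap: 0.144
grip_force: 59.0
```

Request:
drive_tool([
  {"grip": 255, "tx": 0, "ty": 0, "tz": 0, "roll": 0},
  {"grip": 255, "tx": 0, "ty": 0, "tz": 0, "roll": 0},
  {"grip": 0, "tx": 0, "ty": 0, "tz": 0, "roll": 0},
  {"grip": 0, "tx": 0, "ty": 0, "tz": 0, "roll": 0},
  {"grip": 0, "tx": 0, "ty": 0, "tz": 0, "roll": 0},
  {"grip": 0, "tx": 0, "ty": 0, "tz": 0, "roll": 0},
  {"grip": 0, "tx": 0, "ty": 0, "tz": 0, "roll": 0},
  {"grip": 0, "tx": 0, "ty": 0, "tz": 0, "roll": 0},
], newtons=20)

```text
time: 16.3
ee_pos: [0.5469, -0.0369, 0.0088]
tool_rot: [3.141, -0.0, 0.045]
force: [0.4, -0.6, -0.3]
finger_gap: 0.999
grip_force: 0.0
```

Request:
drive_tool([
  {"grip": 0, "tx": 0, "ty": 0, "tz": -0.01, "roll": 0},
  {"grip": 0, "tx": 0, "ty": 0, "tz": -0.02, "roll": 0},
  {"grip": 0, "tx": 0, "ty": 0, "tz": -0.03, "roll": 0},
  {"grip": 0, "tx": 0, "ty": 0, "tz": -0.04, "roll": 0},
  {"grip": 0, "tx": -0.01, "ty": 0, "tz": -0.04, "roll": 0},
  {"grip": 0, "tx": -0.01, "ty": 0, "tz": -0.04, "roll": 0},
  {"grip": 0, "tx": 0, "ty": 0, "tz": 0, "roll": 0},
  {"grip": 0, "tx": 0, "ty": 0, "tz": 0, "roll": 0},
])

```text
time: 17.1
ee_pos: [0.5268, -0.0378, 0.19]
tool_rot: [3.141, -0.002, 0.045]
force: [-0.2, 0.6, -0.4]
finger_gap: 0.997
grip_force: 0.0
```

```bash
python3 shot.py w5; python3 - <<'E'
from h import *
a=cv2.imread("pics/w5.png"); b=eyes.read_camera("scene")[90:300,150:350,::-1]
cv2.imwrite("pics/fin.png",np.hstack([cv2.resize(a,(500,375)),cv2.resize(b,(290,375))]))
E
```

```text
17.1 [ 0.5268 -0.0378  0.19  ] [ 3.1409e+00 -2.4000e-03  4.5000e-02] [-0.2   0.4   1.85 -0.    0.89  1.33] [-0.17  0.55 -0.4 ]
```

View pics/fin.png

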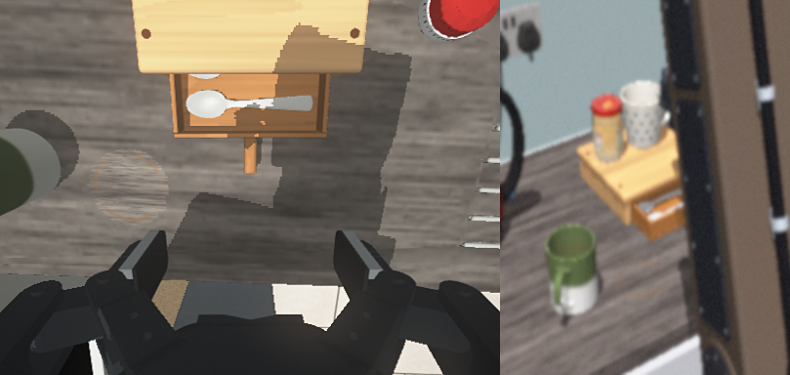

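The tray stands in the shelf, square, with its tongue out. The spoons are in it, and the mugs and jar have not moved. I'll check how far it recoiled.

```bash
python3 - <<'E'
from fit import *
def edge(n,u0,u1):
    st=pickle.load(open(n+".pkl","rb")); c=cam("wrist",st); h=cv2.cvtColor(cv2.imread(f"pics/{n}.png"),cv2.COLOR_BGR2HSV)
    m=cv2.inRange(h,(5,110,50),(20,255,255))
    o=[]
    for u in range(u0,u1):
        w=np.where(m[:260,u])[0]
        if len(w): o.append(back(c,[(u,w.max()+.5)],.0)[0]) 
    o=np.array(o); d=np.array([np.cos(.046),np.sin(.046)])
    # tongue end: lowest row
    uu=np.where(m[:260].any(0))[0]; t=max((np.where(m[:260,u])[0].max(),u) for u in range(245,270))
    T=back(c,[(t[1],t[0]+.5)],.005)[0]
    return np.median(o[:,:2]@d),T[:2]@d,t,len(o)
print("before",edge("w4",200,235)); print("after",edge("w5",190,235))
d=np.array([np.cos(.046),np.sin(.046)])
print("tcp grasp",np.array([.4739,-.0408])@d,"contact",np.array([.5425,-.037])@d,"pressed",np.array([.5452,-.0366])@d)
E
```

```text
before (np.float64(0.48255670076560425), np.float64(0.44128033815464607), (np.int64(210), 258), 35)
after (np.float64(0.5574146416705872), np.float64(0.5150559346768384), (np.int64(177), 261), 45)
tcp grasp 0.4715225640196404 contact 0.5402247363771879 pressed 0.5429402737924861
```

```bash
python3 - <<'E'
from fit import *
d=np.array([np.cos(.046),np.sin(.046)])
for z,rows in((.036,((220,0),(220,0))),(.033,((258,210.5),(261,177.5)))):
    o=[]
    for n,(u,v) in zip(("w4","w5"),rows):
        c=cam("wrist",pickle.load(open(n+".pkl","rb")))
        if not v:
            m=cv2.inRange(cv2.cvtColor(cv2.imread(f"pics/{n}.png"),cv2.COLOR_BGR2HSV),(5,110,50),(20,255,255)); v=np.median([np.where(m[:260,k])[0].max()+.5 for k in range(200,235)])
        o.append(back(c,[(u,v)],z)[0][:2]@d)
    print(z,o,o[1]-o[0])
E
```

```text
0.036 [np.float64(0.4920190404916365), np.float64(0.5615750298758805)] 0.06955598938424401
0.033 [np.float64(0.4518568092709823), np.float64(0.5219804401796639)] 0.07012363090868162
```

The tray moved about 70 mm. It touched the stop at 68.7 mm and was pressed to 71.4 mm, so it still rests against the pad. Handing in.

```bash
python3 -c "
from plant import manip
print(manip.sign_off())"
```

```text
the job is handed in; nothing more can be done
None
```

The job is handed in: the tray is slid square under the shelf and rests lightly against the sprung stop, spoons still in it and the mugs and jar unmoved, after about 17 s of the 72 s allowed and a final push on the stop of about 9 N.

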